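# Rack the lens cells in reverse order for reassembly

### The arm

A 7-joint arm with a two-finger parallel gripper is mounted at the origin on the work surface. World frame = base frame: x ahead of the robot, y to its left, z up, the work surface at z = 0. Lengths are in m, angles in rad, forces in N, time in s.
With the tool pointing down it reaches from about 0.4 to 0.85 m from the base axis. Payload 10.4 kg.
Tool frame: the origin (TCP) lies on the centre line of the jaws, within the pads' length; the fingertips stand 17 mm ahead of it and the grasp point (between the pads) lies 2 mm behind it; z points along the fingers, y is the line along which they close (so a half turn about z gives the same grasp; the last joint's range is limited). The gripper opens to 85 mm and grips with 20 to 120 N. Pads are 22 mm wide; open, the fingers measure 114 mm over their backs; the gripper's body (76 mm by 85 mm) begins 54 mm behind the grasp point. The pads swing forward as they close: fully open they stand 13 mm farther back than shut.
Start: joints at [-1.208, 0.332, -0.065, 1.46, 0.022, 1.35, -0.088], TCP at [0.235, 0.579, 0.248] pointing down, gripper open.
Joint ranges: [-2.6, 2.6], [-0.5, 2.12], [-1.47, 1.34], [0.16, 2.42], [-1.27, 4.41], [0.06, 2.06], [-2.6, 2.6]. Speed limits (rad/s): [2.22, 2.22, 2.79, 2.79, 3.14, 3.14, 3.14].

### API

Orientations are given as a unit quaternion [x, y, z, w].
In Python, from workcell import get_obs, optics, job gives the robot as it stands. The module is installed in compiled form; this text tells all that it offers.
- The arm moves only by the tool send_rows, never from a script. Its argument "plan" is a list that holds one entry, the list of rows, each a list of 7 numbers: the turn, a rotation vector about the tool's x, y, z in units of 1.5 rad (1.0 is 1.5 rad), then the shift along the tool's x, y, z in units of 20 cm (1.0 is 20 cm), then the opening, from 0 (shut) to 1 (fully open). A call has 1 to 20 rows; each row shifts and turns the commanded pose from where the row before left it, along the tool's axes as they then stand; what a row does not reach is not made up. A row lasts 1/12 s, in which the tool goes at most 41.7 mm and 7.16 degrees, less where a joint would pass 70% of its speed; a pose out of reach is approached as far as the arm can. A call with a number of a shift or a turn outside -1 to 1 is refused whole. A call with a gripper value outside its range is refused whole. The fingers move at their own pace and stop on an object; "squeeze" is the grip in N (left out, the last holds). Time passes only in rows, so rows that do not move let the fingers close. It gives the time, the measured TCP pose, the force, the opening and the grip force at its end, in the units of the state.
- get_obs(): the state, without advancing time (a new reading comes with each control period).
- optics.camera(name): name is "side" or "top" or "wrist"; returns the picture (480x640x3 uint8, red, green, blue); there is no depth.
- optics.get_calibration(name): a dict with "intrinsics" (3x3 intrinsics, pixels), "world_from_camera" (4x4, takes a point from camera to world coordinates); the wrist camera has in their place "T_tool_cam" (4x4, takes a point from camera to tool coordinates, whose origin is the TCP and whose axes are the flange's). Camera axes: x right, y up, looking along -z (the intrinsics and any distortion apply to the point x, -y, -z); pixel columns grow to the right and rows downward; lengths in m; the calibration is good to about 2 mm. A picture is of the moment at which its call begins: read the wrist's pose just before it. get_calibration takes no time and is no camera call.
- job.hand_in(): hands the job in; it is judged then, once.
The state is a dict: "clock": time; "joint_pos": joint angles; "joint_velocities": joint speeds; "tau": joint torques, N m; "position": TCP position; "ee_rot": TCP orientation; "ft_force": force on the tool from outside, world axes, zero at the start; "torque": the same for the moment, N m; "grip_width": opening from 0.0 (shut) to 1.0 (fully open); "grasp_force": force on a finger pad.
Only numpy, scipy, OpenCV 4.12 (cv2) and the standard library are available. Lean on these libraries where they do the work, as an engineer would, in place of code of your own. Each camera call takes 0.05 s, during which the arm holds its last target. There are 200 camera calls.

### The job

The four lens cells of a dismantled camera lens stand on the wooden parking strip in the order they came out. Move them to the nests of the aluminium rack in the reverse order, for reassembly: seen from the robot, the cell now at the left end of the strip goes into the right-hand end nest, the next one into the nest beside it, and so on. Keep them upright, set each down gently and flat in its nest, and leave the screwdriver and the screw dish where they are.

Things in the scene. Friction and masses are not known exactly. Their poses are not given: they have to be found in the camera images.
- strip: Parking strip: a flat wooden board 66 x 236 x 10 mm fixed to the table, its long side along its own y axis (roughly the robot's left-right). Origin: centre of its underside; +y = left, z up. Four coloured pads lie on it in a row at y = +84, +28, -28, -84 mm.
- rack: Assembly rack: fixed bare aluminium bar 66 x 236 x 12 mm, right or left of the strip, with four empty round nests in a row at x = 0, y = +84, +28, -28, -84 mm of its own frame: flat recesses 46 mm across, 5 mm deep (black floor 7 mm above the table). Origin: centre of its underside; +y = left seen from the robot (turned at most 0.3 rad, as the strip is), z up.
- cell_red: Lens cell with a red ring: an upright rigid black barrel 30 mm in diameter and 42 mm tall, about 70 g, its top 7 mm red, a lens in the top face. Loose; it stands on the red pad at the start. Origin: centre of its underside; z up along the barrel, any yaw.
- cell_yellow: Lens cell with a yellow ring: an upright rigid black barrel 30 mm in diameter and 42 mm tall, about 70 g, its top 7 mm yellow, a lens in the top face. Loose; it stands on the yellow pad at the start. Origin: centre of its underside; z up along the barrel, any yaw.
- cell_green: Lens cell with a green ring: an upright rigid black barrel 30 mm in diameter and 42 mm tall, about 70 g, its top 7 mm green, a lens in the top face. Loose; it stands on the green pad at the start. Origin: centre of its underside; z up along the barrel, any yaw.
- cell_blue: Lens cell with a blue ring: an upright rigid black barrel 30 mm in diameter and 42 mm tall, about 70 g, its top 7 mm blue, a lens in the top face. Loose; it stands on the blue pad at the start. Origin: centre of its underside; z up along the barrel, any yaw.
- pad_red: Red parking pad: a flat square 50 x 50 x 4 mm with a black disc 43 mm across in its middle, fixed on the strip (its top 14 mm above the table) where the red cell stands at the start; it stays and so keeps the record of the first order. Origin: centre of its underside; z up.
- pad_yellow: Yellow parking pad: a flat square 50 x 50 x 4 mm with a black disc 43 mm across in its middle, fixed on the strip (its top 14 mm above the table) where the yellow cell stands at the start; it stays and so keeps the record of the first order. Origin: centre of its underside; z up.
- pad_green: Green parking pad: a flat square 50 x 50 x 4 mm with a black disc 43 mm across in its middle, fixed on the strip (its top 14 mm above the table) where the green cell stands at the start; it stays and so keeps the record of the first order. Origin: centre of its underside; z up.
- pad_blue: Blue parking pad: a flat square 50 x 50 x 4 mm with a black disc 43 mm across in its middle, fixed on the strip (its top 14 mm above the table) where the blue cell stands at the start; it stays and so keeps the record of the first order. Origin: centre of its underside; z up.
- driver: Bystander: small screwdriver, blue handle, 150 mm long, lying on the table between strip and rack. Origin: underside, about mid-length; x along it to the tip.
- tin: Bystander: round open steel screw dish, 56 mm across, 22 mm tall, on the table between strip and rack, nearer the robot. Origin: centre of its underside.
Mind the look-alikes: they are no part of the job. What is shaped like the cell_red but pink or purple is not meant.

How it is judged:
At the end, for the whole second after the job is handed in: Every lens cell rests upright (0.1 rad) on the floor of a nest (3 mm in height, 11 mm from its centre in x and y), and the order along the rack is the reverse of that of the like-coloured pads on the strip: pad at y on the strip, cell at -y on the rack (((y of pad_red in the frame of strip between 0.064 and 0.104 m and y of cell_red in the frame of rack between -0.095 and -0.073 m) or (y of pad_red in the frame of strip between 0.008 and 0.048 m and y of cell_red in the frame of rack between -0.039 and -0.017 m) or (y of pad_red in the frame of strip between -0.048 and -0.008 m and y of cell_red in the frame of rack between 0.017 and 0.039 m) or (y of pad_red in the frame of strip between -0.104 and -0.064 m and y of cell_red in the frame of rack between 0.073 and 0.095 m)) and x of cell_red in the frame of rack between -0.011 and 0.011 m and z of cell_red in the frame of rack between 0.004 and 0.01 m and angle between each of cell_red, cell_yellow, cell_green, cell_blue's own z axis and vertical below 0.1 rad and linear speed of each of cell_red, cell_yellow, cell_green, cell_blue below 0.02 m/s and angular speed of each of cell_red, cell_yellow, cell_green, cell_blue below 0.3 rad/s and ((y of pad_yellow in the frame of strip between 0.064 and 0.104 m and y of cell_yellow in the frame of rack between -0.095 and -0.073 m) or (y of pad_yellow in the frame of strip between 0.008 and 0.048 m and y of cell_yellow in the frame of rack between -0.039 and -0.017 m) or (y of pad_yellow in the frame of strip between -0.048 and -0.008 m and y of cell_yellow in the frame of rack between 0.017 and 0.039 m) or (y of pad_yellow in the frame of strip between -0.104 and -0.064 m and y of cell_yellow in the frame of rack between 0.073 and 0.095 m)) and x of cell_yellow in the frame of rack between -0.011 and 0.011 m and z of cell_yellow in the frame of rack between 0.004 and 0.01 m and ((y of pad_green in the frame of strip between 0.064 and 0.104 m and y of cell_green in the frame of rack between -0.095 and -0.073 m) or (y of pad_green in the frame of strip between 0.008 and 0.048 m and y of cell_green in the frame of rack between -0.039 and -0.017 m) or (y of pad_green in the frame of strip between -0.048 and -0.008 m and y of cell_green in the frame of rack between 0.017 and 0.039 m) or (y of pad_green in the frame of strip between -0.104 and -0.064 m and y of cell_green in the frame of rack between 0.073 and 0.095 m)) and x of cell_green in the frame of rack between -0.011 and 0.011 m and z of cell_green in the frame of rack between 0.004 and 0.01 m and ((y of pad_blue in the frame of strip between 0.064 and 0.104 m and y of cell_blue in the frame of rack between -0.095 and -0.073 m) or (y of pad_blue in the frame of strip between 0.008 and 0.048 m and y of cell_blue in the frame of rack between -0.039 and -0.017 m) or (y of pad_blue in the frame of strip between -0.048 and -0.008 m and y of cell_blue in the frame of rack between 0.017 and 0.039 m) or (y of pad_blue in the frame of strip between -0.104 and -0.064 m and y of cell_blue in the frame of rack between 0.073 and 0.095 m)) and x of cell_blue in the frame of rack between -0.011 and 0.011 m and z of cell_blue in the frame of rack between 0.004 and 0.01 m); the robot touches nothing.
It fails at once if a lens cell is tipped over (more than 40 degrees) (angle between any of cell_red, cell_yellow, cell_green, cell_blue's own z axis and vertical above 0.7 rad).
It fails at once if a lens cell is dropped (falls free of the fingers faster than 0.6 m/s, about 2 cm of fall) ((contact force between cell_red and the fingers below 0.02 N and linear speed of cell_red above 0.6 m/s) or (contact force between cell_yellow and the fingers below 0.02 N and linear speed of cell_yellow above 0.6 m/s) or (contact force between cell_green and the fingers below 0.02 N and linear speed of cell_green above 0.6 m/s) or (contact force between cell_blue and the fingers below 0.02 N and linear speed of cell_blue above 0.6 m/s)).
It fails at once if the screwdriver or the screw dish is moved by more than 2 cm (distance of any of driver, tin from where it was at the start of the episode above 0.02 m).
It also fails if it takes over 102 s, if anything falls off the work surface, if the arm or the gripper's body presses on something with over 40 N, if the wrist force passes 120 N, or if a joint passes its speed limit or range.

## Working session

There is one attempt and no reset: what is moved stays moved. The work goes in short steps, Python scripts to look and compute and a tool call to move; the robot and the scene stay as the last step left them, time stands still between calls to the robot, and variables do not carry over. Pictures are saved under pics/ and viewed, at most 14 in all, crops included, and the job is handed in when it is done.

Besides the shell and the picture viewer there is one more tool, called after ">>>" by a JSON object that holds its "api" and its "payload". send_rows: Moves the arm, as the interface text tells. Its arguments: {"type":"object","properties":{"plan":{"type":"array"},"squeeze":{"type":"number"}},"required":["plan"]}

```bash
mkdir -p pics; python3 - <<'E'
from workcell import get_obs, optics
import cv2
o=get_obs()
for k in("clock","position","ee_rot","grip_width","ft_force"):print(k,o[k])
for n in("side","top"):
    cv2.imwrite(f"pics/{n}0.png",optics.camera(n)[:,:,::-1])
    c=optics.get_calibration(n);print(n,c)
print(optics.get_calibration("wrist"))
E
```

```text
clock 0.0
position [0.23505084 0.57874944 0.24752122]
ee_rot [ 1.91666467e-01  9.81459877e-01 -6.82334377e-04 -9.63607149e-05]
grip_width 0.9980066236536926
ft_force [ 0.26125424 -0.60295489 -0.610002  ]
side {'intrinsics': array([[591.80812167,   0.        , 305.41536595],
       [  0.        , 591.80812167, 237.58081224],
       [  0.        ,   0.        ,   1.        ]]), 'world_from_camera': array([[-0.99381747,  0.07383806, -0.0829143 ,  0.41878821],
       [-0.11089804, -0.69606207,  0.70936536,  0.73757393],
       [-0.00533534,  0.71417472,  0.69994714,  0.76605035],
       [ 0.        ,  0.        ,  0.        ,  1.        ]])}
top {'intrinsics': array([[555.22992274,   0.        , 321.75945085],
       [  0.        , 555.22992274, 240.52441289],
       [  0.        ,   0.        ,   1.        ]]), 'world_from_camera': array([[ 0.00918568,  0.99768898, -0.06732252,  0.41687542],
       [-0.99977336,  0.00787008, -0.01978098, -0.00856188],
       [-0.01920543,  0.06748897,  0.99753516,  1.11608716],
       [ 0.        ,  0.        ,  0.        ,  1.        ]])}
{'intrinsics': array([[367.40621121,   0.        , 314.29422472],
       [  0.        , 367.40621121, 237.63274367],
       [  0.        ,   0.        ,   1.        ]]), 'T_tool_cam': array([[-1.01730316e-03,  9.55205255e-01,  2.95942370e-01,
         7.50102182e-02],
       [ 9.99998708e-01,  6.03342351e-04,  1.49010789e-03,
        -1.39226072e-03],
       [ 1.24480432e-03,  2.95943504e-01, -9.55204634e-01,
        -1.26263284e-01],
       [ 0.00000000e+00,  0.00000000e+00,  0.00000000e+00,
         1.00000000e+00]])}
```

View pics/top0.png

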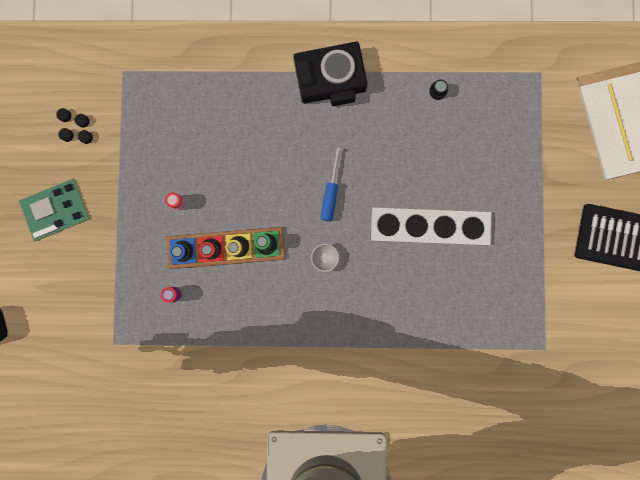

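View pics/side0.png

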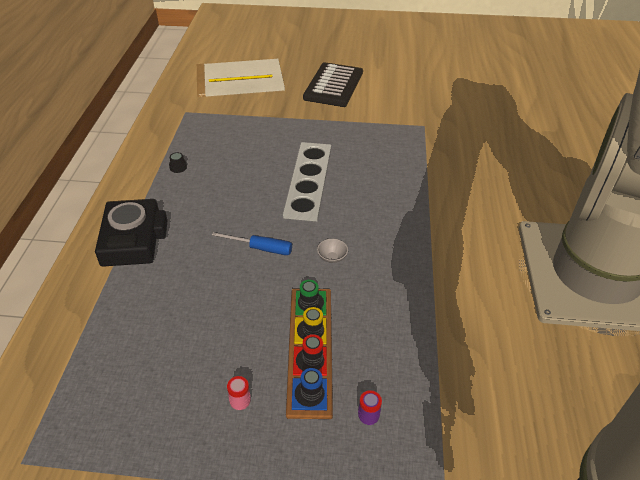

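The top view shows the strip on the left, with cells blue (181,251), red (209,248), yellow (237,246) and green (265,241). The rack is on the right, with nests at (389,225), (417,226), (445,227) and (473,228).

Candidates for the red cell are the red-ringed black barrel at (209,248), the pink look-alike at (174,200) and the purple look-alike at (170,295). I choose (209,248) because it stands on the red pad. The plan is blue to nest 473, red to 445, yellow to 417 and green to 389.

Next is a close crop to check this and measure.

```bash
python3 - <<'E'
import cv2,numpy as np
t=cv2.imread("pics/top0.png");s=cv2.imread("pics/side0.png")
a=cv2.resize(t[220:275,155:295],None,fx=5,fy=5,interpolation=cv2.INTER_CUBIC)
b=cv2.resize(s[275:420,280:400],None,fx=2.2,fy=2.2,interpolation=cv2.INTER_CUBIC)
c=cv2.resize(s[135:225,275:340],None,fx=3.3,fy=3.3,interpolation=cv2.INTER_CUBIC)
im=np.zeros((600,800,3),np.uint8)
im[:275,:700]=a;im[278:278+b.shape[0],:b.shape[1]]=b;im[278:278+c.shape[0],300:300+c.shape[1]]=c
cv2.imwrite("pics/crop0.png",im)
E
```

```text
(no output)
```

View pics/crop0.png

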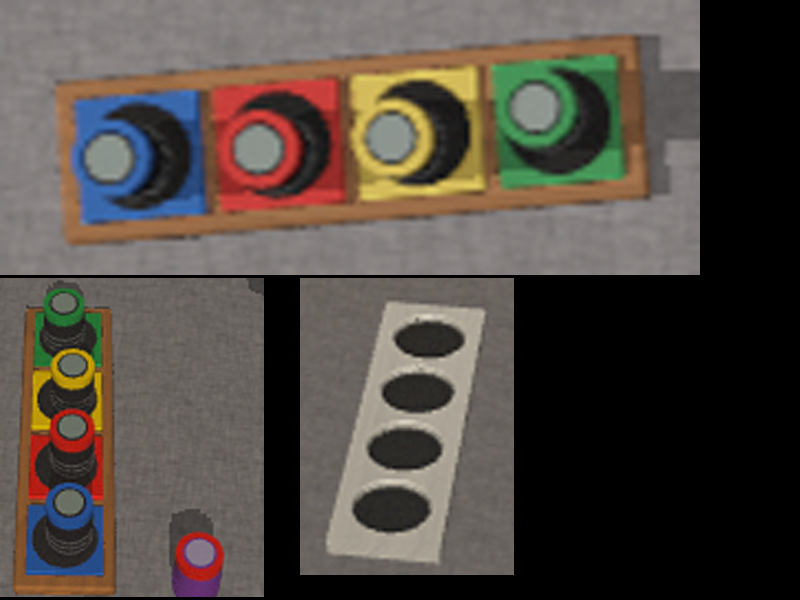

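The crop shows four black-barrelled cells on pads of their own colours, blue, red, yellow, green from left to right. The purple look-alike is off the strip. Now to triangulate lens centres and nests.

```bash
cat > h.py <<'E'
import numpy as np,cv2
from workcell import get_obs,optics
from scipy.spatial.transform import Rotation as Rot
def cam(n):
    c=optics.get_calibration(n);K=c["intrinsics"]
    if n=="wrist":
        o=get_obs();T=np.eye(4);T[:3,:3]=Rot.from_quat(o["ee_rot"]).as_matrix();T[:3,3]=o["position"]
        return K,T@c["T_tool_cam"]
    return K,c["world_from_camera"]
def ray(KT,u,v):
    K,T=KT;d=np.linalg.inv(K)@[u,v,1.];d=T[:3,:3]@[d[0],-d[1],-d[2]]
    return T[:3,3],d/np.linalg.norm(d)
def onz(KT,u,v,z):
    o,d=ray(KT,u,v);return o+d*(z-o[2])/d[2]
def tri(*rs):
    A=sum(np.eye(3)-np.outer(d,d) for o,d in rs);b=sum((np.eye(3)-np.outer(d,d))@o for o,d in rs)
    p=np.linalg.solve(A,b);return p,max(np.linalg.norm((np.eye(3)-np.outer(d,d))@(p-o)) for o,d in rs)
E
python3 - <<'E'
from h import *
np.set_printoptions(precision=4,suppress=True)
T,S=cam("top"),cam("side")
tl=[(108,158),(258,149),(391,138),(535,107)];sl=[(69,502),(72,427),(72,366),(63,303)]
for n,a,b in zip("BRYG",tl,sl):
    ua=[(x+.5)/5-.5+o for x,o in zip(a,(155,220))];ub=[(b[0]+.5)/2.2-.5+280,(b[1]-278+.5)/2.2-.5+275]
    print(n,*tri(ray(T,*ua),ray(S,*ub)),onz(T,*ua,.056),onz(S,*ub,.056))
def blobs(im,x0,y0,x1,y1):
    g=cv2.cvtColor(im[y0:y1,x0:x1],cv2.COLOR_BGR2GRAY)
    n,l,st,c=cv2.connectedComponentsWithStats((g<75).astype(np.uint8))
    return sorted([(c[i][0]+x0,c[i][1]+y0,st[i][4]) for i in range(1,n) if st[i][4]>100])
tb=blobs(cv2.imread("pics/top0.png"),370,205,495,247)
sb=blobs(cv2.imread("pics/side0.png"),280,138,335,222)
print(tb,sb)
for a,b in zip(tb,sb):print("N",*tri(ray(T,*a[:2]),ray(S,*b[:2])),onz(T,*a[:2],.007),onz(S,*b[:2],.007))
E
```

```text
B [0.465  0.2913 0.0582] 0.0005226506094014159 [0.4657 0.292  0.056 ] [0.4647 0.29   0.056 ]
R [0.469  0.2339 0.0572] 0.0004983972993508194 [0.4696 0.2342 0.056 ] [0.4686 0.233  0.056 ]
Y [0.474  0.1829 0.0565] 0.00021489073258574253 [0.4742 0.183  0.056 ] [0.4738 0.1826 0.056 ]
G [0.4862 0.1277 0.0574] 0.0002654215587588424 [0.4866 0.1278 0.056 ] [0.4861 0.1264 0.056 ]
[(np.float64(388.0921409214092), np.float64(224.40650406504065), np.int32(369)), (np.float64(416.1837837837838), np.float64(225.46756756756756), np.int32(370)), (np.float64(444.283378746594), np.float64(226.61852861035422), np.int32(367)), (np.float64(472.69315068493154), np.float64(227.62191780821917), np.int32(365))] [(np.float64(302.20168067226894), np.float64(204.9033613445378), np.int32(238)), (np.float64(306.38967136150234), np.float64(186.55399061032864), np.int32(213)), (np.float64(310.0518134715026), np.float64(169.43523316062175), np.int32(193)), (np.float64(313.6666666666667), np.float64(153.35119047619048), np.int32(168))]
N [ 0.5248 -0.1189  0.009 ] 0.00011522655163197135 [ 0.5251 -0.1191  0.007 ] [ 0.525  -0.1211  0.007 ]
N [ 0.5229 -0.1748  0.0092] 0.00023981700826602903 [ 0.5234 -0.1751  0.007 ] [ 0.523  -0.1775  0.007 ]
N [ 0.5213 -0.2306  0.0093] 2.1351936347932556e-05 [ 0.5215 -0.2311  0.007 ] [ 0.5215 -0.2336  0.007 ]
N [ 0.5196 -0.287   0.0092] 0.0001338769870590105 [ 0.5199 -0.2875  0.007 ] [ 0.5197 -0.2899  0.007 ]
```

Heights agree with the text (tops about 57 mm, nest floors about 9 mm, against 56 and 7), and the spacings come to 56 mm. First I turn the tool so that it closes along world x.

>>> {"api": "send_rows", "payload": {"plan": [[[0,0,0.079,0,0,0,0.7],[0,0,0.079,0,0,0,0.7],[0,0,0.079,0,0,0,0.7],[0,0,0.079,0,0,0,0.7],[0,0,0.079,0,0,0,0.7],[0,0,0.079,0,0,0,0.7],[0,0,0.079,0,0,0,0.7],[0,0,0.079,0,0,0,0.7],[0,0,0.079,0,0,0,0.7],[0,0,0.079,0,0,0,0.7],[0,0,0,0,0,0,0.7],[0,0,0,0,0,0,0.7]]], "squeeze": 30}}

```text
clock: 1.1
position: [0.235, 0.579, 0.248]
ee_rot: [0.706, 0.708, -0.0, 0.0]
ft_force: [-0.3, 0.3, 0.2]
grip_width: 0.697
grasp_force: 0.0
```

>>> {"api": "send_rows", "payload": {"plan": [[[0,0,0,-0.12,0.096,0.04,0.7],[0,0,0,-0.12,0.096,0.04,0.7],[0,0,0,-0.12,0.096,0.04,0.7],[0,0,0,-0.12,0.096,0.04,0.7],[0,0,0,-0.12,0.096,0.04,0.7],[0,0,0,-0.12,0.096,0.04,0.7],[0,0,0,-0.12,0.096,0.04,0.7],[0,0,0,-0.12,0.096,0.04,0.7],[0,0,0,-0.12,0.096,0.04,0.7],[0,0,0,-0.12,0.096,0.04,0.7],[0,0,0,-0.12,0.096,0.04,0.7],[0,0,0,-0.12,0.096,0.04,0.7],[0,0,0,0,0,0,0.7],[0,0,0,0,0,0,0.7]]]}}

```text
clock: 2.27
position: [0.4664, 0.2892, 0.1519]
ee_rot: [0.707, 0.707, -0.0, 0.0]
ft_force: [-0.8, 1.2, -0.1]
grip_width: 0.702
grasp_force: 0.0
```

```bash
python3 - <<'E'
from h import *
K,T=cam("wrist");im=optics.camera("wrist")[:,:,::-1].copy()
def px(p):
    q=np.linalg.inv(T)@[*p,1];q=K@[q[0],-q[1],-q[2]];return tuple(int(round(v)) for v in q[:2]/q[2])
for p in[(.465,.2913,.0565),(.469,.2339,.0565),(.474,.1829,.0565),(.4862,.1277,.0565)]:
    cv2.drawMarker(im,px(p),(255,0,255),0,16,1);print(px(p))
cv2.imwrite("pics/w1.png",im)
E
```

```text
(312, 242)
(318, 322)
(325, 385)
(341, 445)
```

View pics/w1.png

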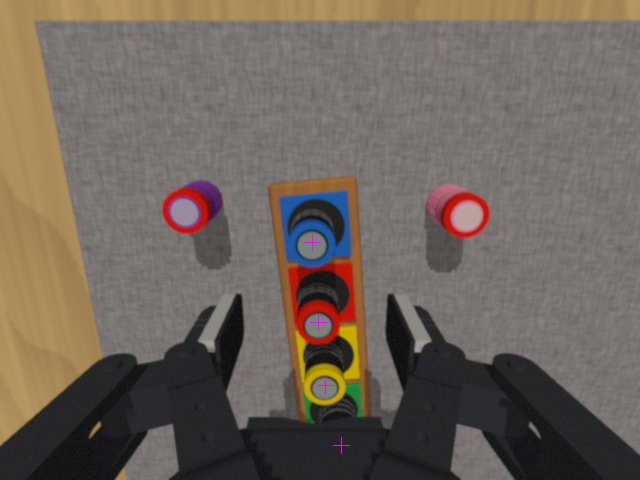

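Purple sits at (187,212), pink at (465,215) and the blue cell at (312,245), which matches its predicted point. Descending on blue.

>>> {"api": "send_rows", "payload": {"plan": [[[0,0,0,0.01,-0.007,0.05,0.7],[0,0,0,0,0,0.08,0.7],[0,0,0,0,0,0.08,0.7],[0,0,0,0,0,0.08,0.7],[0,0,0,0,0,0.08,0.7],[0,0,0,0,0,0.07,0.7],[0,0,0,0,0,0.05,0.7],[0,0,0,0,0,0.04,0.7],[0,0,0,0,0,0.03,0.7],[0,0,0,0,0,0,0.7],[0,0,0,0,0,0,0.7]]]}}

```text
clock: 3.23
position: [0.4642, 0.2934, 0.0405]
ee_rot: [0.707, 0.707, 0.0, -0.0]
ft_force: [-0.1, -0.5, 0.2]
grip_width: 0.697
grasp_force: 0.0
```

>>> {"api": "send_rows", "payload": {"plan": [[[0,0,0,0,0,0,0.5],[0,0,0,0,0,0,0.4],[0,0,0,0,0,0,0.33],[0,0,0,0,0,0,0.28],[0,0,0,0,0,0,0.25],[0,0,0,0,0,0,0.2],[0,0,0,0,0,0,0.2],[0,0,0,0,0,0,0.2],[0,0,0,0,0,0,0.2]]], "squeeze": 30}}

```text
clock: 3.98
position: [0.4646, 0.2934, 0.0411]
ee_rot: [0.707, 0.707, 0.001, -0.0]
ft_force: [-1.1, -0.9, 6.1]
grip_width: 0.342
grasp_force: 29.6
```

>>> {"api": "send_rows", "payload": {"plan": [[[0,0,0,0,0,-0.02,0.2],[0,0,0,0,0,-0.04,0.2],[0,0,0,0,0,-0.06,0.2],[0,0,0,0,0,-0.08,0.2],[0,0,0,0,0,-0.08,0.2],[0,0,0,0,0,-0.08,0.2],[0,0,0,0,0,-0.08,0.2],[0,0,0,0,0,-0.06,0.2],[0,0,0,0,0,0,0.2]]]}}

```text
clock: 4.73
position: [0.4655, 0.2939, 0.1437]
ee_rot: [0.707, 0.707, 0.002, 0.0]
ft_force: [0.5, 0.3, -0.0]
grip_width: 0.34
grasp_force: 29.7
```

>>> {"api": "send_rows", "payload": {"plan": [[[0,0,0,-0.08,0.01,0,0.2],[0,0,0,-0.12,0.015,0,0.2],[0,0,0,-0.155,0.015,0,0.2],[0,0,0,-0.16,0.015,0,0.2],[0,0,0,-0.16,0.015,0,0.2],[0,0,0,-0.16,0.015,0,0.2],[0,0,0,-0.16,0.015,0,0.2],[0,0,0,-0.16,0.015,0,0.2],[0,0,0,-0.16,0.015,0,0.2],[0,0,0,-0.16,0.015,0,0.2],[0,0,0,-0.16,0.015,0,0.2],[0,0,0,-0.16,0.015,0,0.2],[0,0,0,-0.16,0.015,0,0.2],[0,0,0,-0.16,0.015,0,0.2],[0,0,0,-0.16,0.015,0,0.2],[0,0,0,-0.16,0.015,0,0.2],[0,0,0,-0.16,0.015,0,0.2],[0,0,0,-0.16,0.01,0,0.2],[0,0,0,-0.1,0,0,0.2],[0,0,0,-0.04,0,0,0.2]]]}}

```text
clock: 6.4
position: [0.5142, -0.2901, 0.1395]
ee_rot: [0.709, 0.705, -0.001, -0.0]
ft_force: [-0.8, -0.2, -0.9]
grip_width: 0.344
grasp_force: 29.8
```

>>> {"api": "send_rows", "payload": {"plan": [[[0,0,0,0,0,0,0.2],[0,0,0,0,0,0,0.2],[0,0,0,0,0,0,0.2]]]}}

```text
clock: 6.65
position: [0.5164, -0.2841, 0.1398]
ee_rot: [0.706, 0.708, 0.0, -0.001]
ft_force: [0.3, 0.0, -0.8]
grip_width: 0.34
grasp_force: 29.8
```

```bash
python3 - <<'E'
from h import *
K,T=cam("wrist");im=optics.camera("wrist")[:,:,::-1].copy()
def px(p):
    q=np.linalg.inv(T)@[*p,1];q=K@[q[0],-q[1],-q[2]];return tuple(int(round(v)) for v in q[:2]/q[2])
for p in[(.5248,-.12,.007),(.523,-.176,.007),(.5213,-.232,.007),(.5197,-.288,.007),np.array(get_obs()["position"])+[0,0,.0155]]:
    cv2.drawMarker(im,px(p),(255,0,255),0,16,1);print(px(p))
cv2.imwrite("pics/w2.png",im)
E
```

```text
(329, -33)
(325, 69)
(322, 157)
(319, 234)
(315, 347)
```

View pics/w2.png

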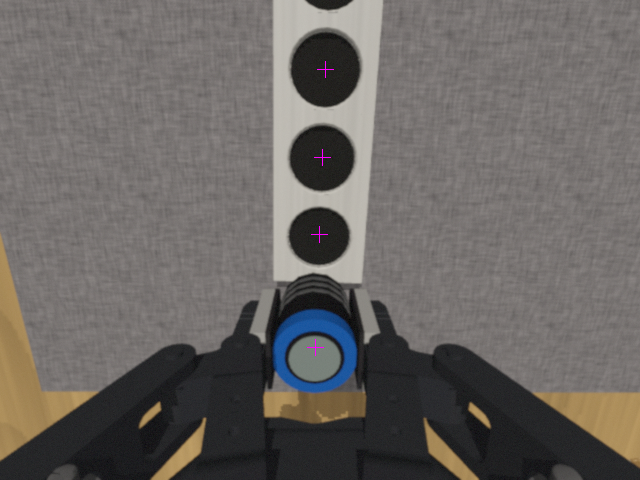

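The held blue cell is upright with its lens at (315,357), about 3 mm towards -y of the TCP. The nest marks fall on their nests at (322,157) and (319,234). Correcting and lowering.

>>> {"api": "send_rows", "payload": {"plan": [[[0,0,0,-0.005,0.016,0.03,0.2],[0,0,0,0,0,0.06,0.2],[0,0,0,0,0,0.08,0.2],[0,0,0,0,0,0.08,0.2],[0,0,0,0,0,0.08,0.2],[0,0,0,0,0,0.07,0.2],[0,0,0,0,0,0.05,0.2],[0,0,0,0,0,0.03,0.2],[0,0,0,0,0,0.015,0.2],[0,0,0,0,0,0,0.2],[0,0,0,0,0,0,0.2],[0,0,0,0,0,0,0.2]]]}}

```text
clock: 7.7
position: [0.5199, -0.2871, 0.042]
ee_rot: [0.707, 0.707, 0.0, 0.001]
ft_force: [-0.2, -0.1, -1.3]
grip_width: 0.343
grasp_force: 29.8
```

```bash
python3 - <<'E'
from h import *
K,T=cam("wrist");im=optics.camera("wrist")[:,:,::-1].copy()
w=im
s=optics.camera("side")[:,:,::-1]
b=cv2.resize(s[105:225,270:390],(480,480),interpolation=cv2.INTER_CUBIC)
cv2.imwrite("pics/w3.png",np.hstack([w[:,160:480],b]))
E
```

```text
(no output)
```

View pics/w3.png

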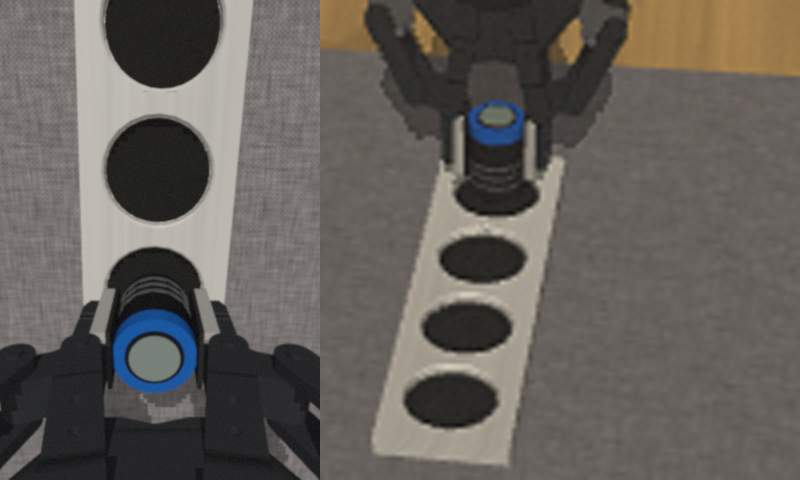

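```bash
python3 - <<'E'
from h import *
print(onz(cam("side"),(497-320)/4+270-.4,117/4+105-.4,.0575), get_obs()["position"])
print(onz(cam("wrist"),160+154,357,.0575))
E
```

```text
[ 0.51948174 -0.28911658  0.0575    ] [ 0.51978427 -0.28705152  0.04192258]
[ 0.51959871 -0.29126034  0.0575    ]
```

Cell is at y≈-0.290 against a nest at -0.288. Nudging and lowering slowly.

>>> {"api": "send_rows", "payload": {"plan": [[[0,0,0,0.005,0,0.008,0.2],[0,0,0,0,0,0.008,0.2],[0,0,0,0,0,0.007,0.2],[0,0,0,0,0,0.005,0.2],[0,0,0,0,0,0.004,0.2],[0,0,0,0,0,0.003,0.2],[0,0,0,0,0,0,0.2],[0,0,0,0,0,0,0.2]]]}}

```text
clock: 8.47
position: [0.5194, -0.2859, 0.0342]
ee_rot: [0.707, 0.707, 0.0, -0.0]
ft_force: [-0.4, -0.2, -1.3]
grip_width: 0.339
grasp_force: 29.8
```

Still no contact (fz -1.3), so I go on by 0.4 mm rows.

>>> {"api": "send_rows", "payload": {"plan": [[[0,0,0,0,0,0.002,0.2],[0,0,0,0,0,0.002,0.2],[0,0,0,0,0,0,0.2],[0,0,0,0,0,0,0.2]]]}}

```text
clock: 8.8
position: [0.5194, -0.286, 0.0341]
ee_rot: [0.707, 0.707, 0.0, -0.0]
ft_force: [-3.3, 2.4, 7.1]
grip_width: 0.34
grasp_force: 30.6
```

Contact at 7 N at the expected height. Releasing, lifting and going to red.

>>> {"api": "send_rows", "payload": {"plan": [[[0,0,0,0,0,0,0.36],[0,0,0,0,0,0,0.4],[0,0,0,0,0,0,0.5],[0,0,0,0,0,0,0.6],[0,0,0,0,0,0,0.7],[0,0,0,0,0,0,0.7],[0,0,0,0,0,-0.03,0.7],[0,0,0,0,0,-0.05,0.7],[0,0,0,0,0,-0.08,0.7],[0,0,0,0,0,-0.1,0.7],[0,0,0,0,0,-0.1,0.7],[0,0,0,0,0,-0.1,0.7],[0,0,0,0,0,-0.07,0.7],[0,0,0,0,0,0,0.7]]]}}

```text
clock: 9.97
position: [0.5208, -0.287, 0.1436]
ee_rot: [0.707, 0.707, 0.001, 0.002]
ft_force: [0.3, 0.1, 0.3]
grip_width: 0.701
grasp_force: 0.0
```

>>> {"api": "send_rows", "payload": {"plan": [[[0,0,0,0.1,-0.01,0,0.7],[0,0,0,0.15,-0.015,0,0.7],[0,0,0,0.16,-0.016,0,0.7],[0,0,0,0.16,-0.016,0,0.7],[0,0,0,0.16,-0.016,0,0.7],[0,0,0,0.16,-0.016,0,0.7],[0,0,0,0.16,-0.016,0,0.7],[0,0,0,0.16,-0.016,0,0.7],[0,0,0,0.16,-0.016,0,0.7],[0,0,0,0.16,-0.016,0,0.7],[0,0,0,0.16,-0.016,0,0.7],[0,0,0,0.16,-0.016,0,0.7],[0,0,0,0.16,-0.016,0,0.7],[0,0,0,0.16,-0.016,0,0.7],[0,0,0,0.16,-0.016,0,0.7],[0,0,0,0.16,-0.016,0,0.7],[0,0,0,0.1,-0.01,0,0.7],[0,0,0,0,0,0,0.7],[0,0,0,0,0,0,0.7],[0,0,0,0,0,0,0.7]]]}}

```text
clock: 11.63
position: [0.4677, 0.231, 0.1395]
ee_rot: [0.707, 0.707, -0.0, 0.0]
ft_force: [1.0, -0.1, 0.4]
grip_width: 0.703
grasp_force: 0.0
```

```bash
python3 - <<'E'
from h import *
s=optics.camera("side")[:,:,::-1];t=optics.camera("top")[:,:,::-1]
b=cv2.resize(s[105:225,270:390],(400,400),interpolation=cv2.INTER_CUBIC)
c=cv2.resize(t[190:260,370:510],(400,200),interpolation=cv2.INTER_CUBIC)
c=cv2.copyMakeBorder(c,0,200,0,0,cv2.BORDER_CONSTANT)
cv2.imwrite("pics/c4.png",np.hstack([b,c]))
E
```

```text
(no output)
```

View pics/c4.png

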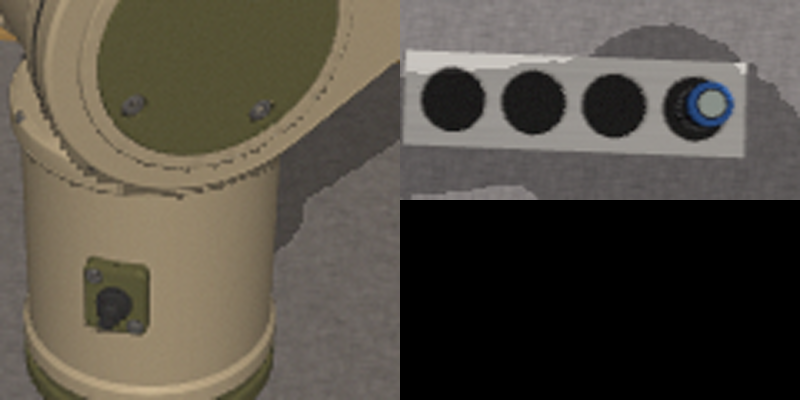

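The top view shows blue seated in the right-end nest at crop (711,103). Grasping red.

>>> {"api": "send_rows", "payload": {"plan": [[[0,0,0,0.008,0.006,0.05,0.7],[0,0,0,0,0,0.08,0.7],[0,0,0,0,0,0.08,0.7],[0,0,0,0,0,0.08,0.7],[0,0,0,0,0,0.08,0.7],[0,0,0,0,0,0.06,0.7],[0,0,0,0,0,0.04,0.7],[0,0,0,0,0,0.02,0.7],[0,0,0,0,0,0,0.7],[0,0,0,0,0,0,0.7],[0,0,0,0,0,0,0.7]]]}}

```text
clock: 12.65
position: [0.4693, 0.234, 0.0422]
ee_rot: [0.707, 0.707, 0.001, 0.0]
ft_force: [-0.6, 0.2, -0.3]
grip_width: 0.699
grasp_force: 0.0
```

```bash
python3 - <<'E'
from h import *
print(onz(cam("top"),478.9-.3,226-.3,.049));print(get_obs()["position"])
E
```

```text
[ 0.519789   -0.28826656  0.049     ]
[0.46929415 0.23395614 0.04224137]
```

>>> {"api": "send_rows", "payload": {"plan": [[[0,0,0,0,0,0,0.5],[0,0,0,0,0,0,0.4],[0,0,0,0,0,0,0.33],[0,0,0,0,0,0,0.28],[0,0,0,0,0,0,0.25],[0,0,0,0,0,0,0.2],[0,0,0,0,0,0,0.2],[0,0,0,0,0,0,0.2],[0,0,0,0,0,0,0.2]]], "squeeze": 30}}

```text
clock: 13.4
position: [0.4691, 0.2339, 0.0421]
ee_rot: [0.707, 0.707, 0.0, -0.0]
ft_force: [-1.1, -0.9, 5.7]
grip_width: 0.341
grasp_force: 29.5
```

>>> {"api": "send_rows", "payload": {"plan": [[[0,0,0,0,0,-0.02,0.2],[0,0,0,0,0,-0.04,0.2],[0,0,0,0,0,-0.06,0.2],[0,0,0,0,0,-0.08,0.2],[0,0,0,0,0,-0.08,0.2],[0,0,0,0,0,-0.08,0.2],[0,0,0,0,0,-0.08,0.2],[0,0,0,0,0,-0.06,0.2],[0,0,0,0,0,0,0.2]]]}}

```text
clock: 14.15
position: [0.4702, 0.2344, 0.145]
ee_rot: [0.707, 0.707, 0.002, 0.0]
ft_force: [1.1, 0.3, -1.5]
grip_width: 0.342
grasp_force: 29.7
```

>>> {"api": "send_rows", "payload": {"plan": [[[0,0,0,-0.08,0.01,0,0.2],[0,0,0,-0.12,0.015,0,0.2],[0,0,0,-0.13,0.015,0,0.2],[0,0,0,-0.14,0.016,0,0.2],[0,0,0,-0.14,0.016,0,0.2],[0,0,0,-0.14,0.016,0,0.2],[0,0,0,-0.14,0.016,0,0.2],[0,0,0,-0.14,0.016,0,0.2],[0,0,0,-0.14,0.016,0,0.2],[0,0,0,-0.14,0.016,0,0.2],[0,0,0,-0.14,0.016,0,0.2],[0,0,0,-0.14,0.016,0,0.2],[0,0,0,-0.14,0.016,0,0.2],[0,0,0,-0.14,0.016,0,0.2],[0,0,0,-0.14,0.016,0,0.2],[0,0,0,-0.13,0.012,0,0.2],[0,0,0,-0.13,0,0,0.2],[0,0,0,-0.06,0,0,0.2],[0,0,0,0,0,0,0.2],[0,0,0,0,0,0,0.2]]]}}

```text
clock: 15.82
position: [0.5171, -0.2327, 0.1411]
ee_rot: [0.708, 0.707, -0.0, -0.0]
ft_force: [-0.2, 1.2, -0.4]
grip_width: 0.346
grasp_force: 29.7
```

>>> {"api": "send_rows", "payload": {"plan": [[[0,0,0,0,0,0,0.2],[0,0,0,0,0,0,0.2]]]}}

```text
clock: 15.98
position: [0.5178, -0.2308, 0.1413]
ee_rot: [0.706, 0.708, 0.0, -0.0]
ft_force: [0.3, 1.7, -2.1]
grip_width: 0.343
grasp_force: 29.7
```

>>> {"api": "send_rows", "payload": {"plan": [[[0,0,0,0,0.016,0.03,0.2],[0,0,0,0,0,0.06,0.2],[0,0,0,0,0,0.08,0.2],[0,0,0,0,0,0.08,0.2],[0,0,0,0,0,0.08,0.2],[0,0,0,0,0,0.07,0.2],[0,0,0,0,0,0.05,0.2],[0,0,0,0,0,0.03,0.2],[0,0,0,0,0,0.015,0.2],[0,0,0,0,0,0,0.2],[0,0,0,0,0,0,0.2],[0,0,0,0,0,0,0.2]]]}}

```text
clock: 16.98
position: [0.5212, -0.2325, 0.0432]
ee_rot: [0.707, 0.707, 0.0, 0.0]
ft_force: [-0.2, -0.1, -0.7]
grip_width: 0.339
grasp_force: 29.8
```

```bash
python3 - <<'E'
from h import *
W=cam("wrist");im=optics.camera("wrist")
hsv=cv2.cvtColor(im,cv2.COLOR_RGB2HSV)
m=((hsv[...,0]<8)|(hsv[...,0]>172))&(hsv[...,1]>150)&(hsv[...,2]>70)
m[:,:200]=0;m[:,440:]=0
c=max(cv2.findContours(m.astype(np.uint8),0,1)[0],key=cv2.contourArea)
h=cv2.boundingRect(c);print(h)
# lens = hole bottom ring: lens gray inside bbox
x,y,w,hh=h;g=(hsv[y:y+hh,x:x+w,1]<60)&(hsv[y:y+hh,x:x+w,2]>90)
n,l,st,ce=cv2.connectedComponentsWithStats(g.astype(np.uint8));i=1+np.argmax(st[1:,4]);u,v=ce[i]+[x,y]
p=get_obs()["position"];print(u,v,st[i],onz(W,u,v,p[2]+.0143),p)
E
```

```text
(272, 302, 86, 85)
314.09016393442624 351.224043715847 [  17   27   51   45 1830] [ 0.52108718 -0.23520408  0.05744015] [ 0.52124994 -0.2324449   0.04314015]
```

>>> {"api": "send_rows", "payload": {"plan": [[[0,0,0,0.006,0,0.008,0.2],[0,0,0,0,0,0.008,0.2],[0,0,0,0,0,0.007,0.2],[0,0,0,0,0,0.005,0.2],[0,0,0,0,0,0.004,0.2],[0,0,0,0,0,0.003,0.2],[0,0,0,0,0,0.002,0.2],[0,0,0,0,0,0,0.2],[0,0,0,0,0,0,0.2]]]}}

```text
clock: 17.78
position: [0.5207, -0.2311, 0.0352]
ee_rot: [0.707, 0.707, 0.0, -0.0]
ft_force: [-1.7, 0.4, 2.1]
grip_width: 0.344
grasp_force: 30.0
```

Touching down at the expected 0.0352. Releasing, then on to yellow.

>>> {"api": "send_rows", "payload": {"plan": [[[0,0,0,0,0,0,0.36],[0,0,0,0,0,0,0.4],[0,0,0,0,0,0,0.5],[0,0,0,0,0,0,0.6],[0,0,0,0,0,0,0.7],[0,0,0,0,0,0,0.7],[0,0,0,0,0,-0.03,0.7],[0,0,0,0,0,-0.05,0.7],[0,0,0,0,0,-0.08,0.7],[0,0,0,0,0,-0.1,0.7],[0,0,0,0,0,-0.1,0.7],[0,0,0,0,0,-0.1,0.7],[0,0,0,0,0,-0.07,0.7],[0,0,0,0,0,0,0.7]]]}}

```text
clock: 18.95
position: [0.5223, -0.232, 0.1451]
ee_rot: [0.707, 0.707, 0.002, 0.002]
ft_force: [0.7, -0.2, -0.7]
grip_width: 0.703
grasp_force: 0.0
```

>>> {"api": "send_rows", "payload": {"plan": [[[0,0,0,0.08,-0.01,0,0.7],[0,0,0,0.12,-0.015,0,0.7],[0,0,0,0.13,-0.015,0,0.7],[0,0,0,0.13,-0.015,0,0.7],[0,0,0,0.13,-0.015,0,0.7],[0,0,0,0.13,-0.015,0,0.7],[0,0,0,0.13,-0.015,0,0.7],[0,0,0,0.13,-0.015,0,0.7],[0,0,0,0.13,-0.015,0,0.7],[0,0,0,0.13,-0.015,0,0.7],[0,0,0,0.13,-0.015,0,0.7],[0,0,0,0.13,-0.015,0,0.7],[0,0,0,0.13,-0.015,0,0.7],[0,0,0,0.13,-0.015,0,0.7],[0,0,0,0.13,-0.015,0,0.7],[0,0,0,0.12,-0.014,0,0.7],[0,0,0,0.06,0,0,0.7],[0,0,0,0,0,0,0.7],[0,0,0,0,0,0,0.7],[0,0,0,0,0,0,0.7]]]}}

```text
clock: 20.62
position: [0.4743, 0.1812, 0.1411]
ee_rot: [0.708, 0.706, -0.0, 0.0]
ft_force: [0.1, -0.1, -0.2]
grip_width: 0.701
grasp_force: 0.0
```

```bash
python3 - <<'E'
from h import *
W=cam("wrist");p=get_obs()["position"]
w=optics.camera("wrist")[:,:,::-1].copy();t=optics.camera("top")[:,:,::-1]
K,T=W
q=np.linalg.inv(T)@[.474,.1829,.0565,1];q=K@[q[0],-q[1],-q[2]];print(q[:2]/q[2],p)
cv2.drawMarker(w,tuple(int(round(v)) for v in q[:2]/q[2]),(255,0,255),0,14,1)
c=cv2.resize(t[190:260,370:510],(400,200),interpolation=cv2.INTER_CUBIC)
c=cv2.copyMakeBorder(c,0,280,0,0,cv2.BORDER_CONSTANT)
cv2.imwrite("pics/c5.png",np.hstack([w[:,160:480],c]))
E
```

```text
[314.02193619 248.24506785] [0.47431653 0.18119861 0.14105978]
```

View pics/c5.png

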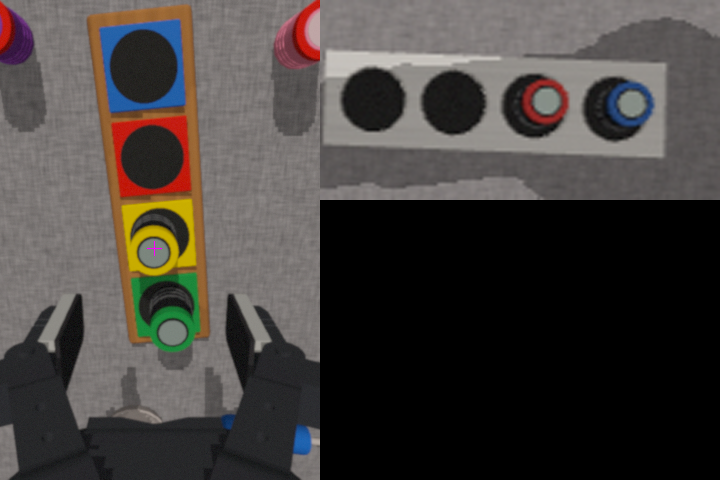

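Red and blue are seated at crop (545,101) and (630,103). The yellow lens at (154,252) is within 2 mm of its predicted point. Grasping yellow.

>>> {"api": "send_rows", "payload": {"plan": [[[0,0,0,0.004,0,0.05,0.7],[0,0,0,0,0,0.08,0.7],[0,0,0,0,0,0.08,0.7],[0,0,0,0,0,0.08,0.7],[0,0,0,0,0,0.08,0.7],[0,0,0,0,0,0.06,0.7],[0,0,0,0,0,0.04,0.7],[0,0,0,0,0,0.025,0.7],[0,0,0,0,0,0,0.7],[0,0,0,0,0,0,0.7],[0,0,0,0,0,0,0.7]]]}}

```text
clock: 21.63
position: [0.4745, 0.1838, 0.0427]
ee_rot: [0.707, 0.707, 0.001, 0.0]
ft_force: [-0.1, 0.8, -0.0]
grip_width: 0.702
grasp_force: 0.0
```

>>> {"api": "send_rows", "payload": {"plan": [[[0,0,0,0,0,0,0.5],[0,0,0,0,0,0,0.4],[0,0,0,0,0,0,0.33],[0,0,0,0,0,0,0.28],[0,0,0,0,0,0,0.25],[0,0,0,0,0,0,0.2],[0,0,0,0,0,0,0.2],[0,0,0,0,0,0,0.2],[0,0,0,0,0,0,0.2]]], "squeeze": 30}}

```text
clock: 22.38
position: [0.4743, 0.1839, 0.0427]
ee_rot: [0.707, 0.707, 0.0, -0.0]
ft_force: [-2.0, -1.4, 5.9]
grip_width: 0.344
grasp_force: 29.4
```

>>> {"api": "send_rows", "payload": {"plan": [[[0,0,0,0,0,-0.02,0.2],[0,0,0,0,0,-0.04,0.2],[0,0,0,0,0,-0.06,0.2],[0,0,0,0,0,-0.08,0.2],[0,0,0,0,0,-0.08,0.2],[0,0,0,0,0,-0.08,0.2],[0,0,0,0,0,-0.08,0.2],[0,0,0,0,0,-0.06,0.2],[0,0,0,0,0,0,0.2]]]}}

```text
clock: 23.13
position: [0.4753, 0.1842, 0.145]
ee_rot: [0.707, 0.707, 0.002, 0.0]
ft_force: [-0.3, 0.3, -0.5]
grip_width: 0.344
grasp_force: 29.7
```

>>> {"api": "send_rows", "payload": {"plan": [[[0,0,0,-0.08,0.015,0,0.2],[0,0,0,-0.12,0.018,0,0.2],[0,0,0,-0.13,0.018,0,0.2],[0,0,0,-0.13,0.018,0,0.2],[0,0,0,-0.13,0.018,0,0.2],[0,0,0,-0.13,0.018,0,0.2],[0,0,0,-0.13,0.018,0,0.2],[0,0,0,-0.13,0.018,0,0.2],[0,0,0,-0.13,0.018,0,0.2],[0,0,0,-0.13,0.018,0,0.2],[0,0,0,-0.13,0.018,0,0.2],[0,0,0,-0.13,0.018,0,0.2],[0,0,0,-0.13,0.018,0,0.2],[0,0,0,-0.11,0.013,0,0.2],[0,0,0,-0.05,0,0,0.2],[0,0,0,0,0,0,0.2],[0,0,0,0,0,0,0.2],[0,0,0,0,0,0,0.2],[0,0,0,0,0,0,0.2]]]}}

```text
clock: 24.72
position: [0.5229, -0.1725, 0.1419]
ee_rot: [0.706, 0.708, 0.0, -0.0]
ft_force: [1.1, 0.5, -0.6]
grip_width: 0.339
grasp_force: 29.7
```

>>> {"api": "send_rows", "payload": {"plan": [[[0,0,0,0,0.008,0.03,0.2],[0,0,0,0,0,0.06,0.2],[0,0,0,0,0,0.08,0.2],[0,0,0,0,0,0.08,0.2],[0,0,0,0,0,0.08,0.2],[0,0,0,0,0,0.07,0.2],[0,0,0,0,0,0.05,0.2],[0,0,0,0,0,0.03,0.2],[0,0,0,0,0,0.015,0.2],[0,0,0,0,0,0,0.2],[0,0,0,0,0,0,0.2],[0,0,0,0,0,0,0.2]]]}}

```text
clock: 25.72
position: [0.5249, -0.1744, 0.0437]
ee_rot: [0.707, 0.707, 0.0, 0.0]
ft_force: [-0.8, 0.0, -0.2]
grip_width: 0.345
grasp_force: 29.7
```

>>> {"api": "send_rows", "payload": {"plan": [[[0,0,0,0,-0.008,0.008,0.2],[0,0,0,0,0,0.008,0.2],[0,0,0,0,0,0.007,0.2],[0,0,0,0,0,0.005,0.2],[0,0,0,0,0,0.004,0.2],[0,0,0,0,0,0.003,0.2],[0,0,0,0,0,0.003,0.2],[0,0,0,0,0,0,0.2],[0,0,0,0,0,0,0.2]]]}}

```text
clock: 26.47
position: [0.5228, -0.1743, 0.0357]
ee_rot: [0.707, 0.707, 0.0, -0.0]
ft_force: [-2.3, 0.2, 4.8]
grip_width: 0.339
grasp_force: 30.1
```

>>> {"api": "send_rows", "payload": {"plan": [[[0,0,0,0,0,0,0.36],[0,0,0,0,0,0,0.4],[0,0,0,0,0,0,0.5],[0,0,0,0,0,0,0.6],[0,0,0,0,0,0,0.7],[0,0,0,0,0,0,0.7],[0,0,0,0,0,-0.03,0.7],[0,0,0,0,0,-0.05,0.7],[0,0,0,0,0,-0.08,0.7],[0,0,0,0,0,-0.1,0.7],[0,0,0,0,0,-0.1,0.7],[0,0,0,0,0,-0.1,0.7],[0,0,0,0,0,-0.07,0.7],[0,0,0,0,0,0,0.7]]]}}

```text
clock: 27.63
position: [0.5244, -0.1751, 0.1454]
ee_rot: [0.707, 0.707, 0.002, 0.002]
ft_force: [-0.3, 0.3, -0.3]
grip_width: 0.703
grasp_force: 0.0
```

>>> {"api": "send_rows", "payload": {"plan": [[[0,0,0,0.08,-0.014,0,0.7],[0,0,0,0.12,-0.014,0,0.7],[0,0,0,0.13,-0.014,0,0.7],[0,0,0,0.13,-0.014,0,0.7],[0,0,0,0.13,-0.014,0,0.7],[0,0,0,0.13,-0.014,0,0.7],[0,0,0,0.13,-0.014,0,0.7],[0,0,0,0.13,-0.014,0,0.7],[0,0,0,0.13,-0.014,0,0.7],[0,0,0,0.13,-0.014,0,0.7],[0,0,0,0.13,-0.014,0,0.7],[0,0,0,0.1,-0.014,0,0.7],[0,0,0,0.04,-0.014,0,0.7],[0,0,0,0,0,0,0.7],[0,0,0,0,0,0,0.7],[0,0,0,0,0,0,0.7],[0,0,0,0,0,0,0.7]]]}}

```text
clock: 29.05
position: [0.4867, 0.1261, 0.1415]
ee_rot: [0.708, 0.706, -0.0, 0.0]
ft_force: [0.1, -0.4, -1.1]
grip_width: 0.699
grasp_force: 0.0
```

```bash
python3 - <<'E'
from h import *
W=cam("wrist");p=get_obs()["position"]
w=optics.camera("wrist")[:,:,::-1].copy();t=optics.camera("top")[:,:,::-1]
K,T=W
q=np.linalg.inv(T)@[.4862,.1277,.0565,1];q=K@[q[0],-q[1],-q[2]];print(q[:2]/q[2],p)
cv2.drawMarker(w,tuple(int(round(v)) for v in q[:2]/q[2]),(255,0,255),0,14,1)
c=cv2.resize(t[130:280,300:510],(420,300),interpolation=cv2.INTER_CUBIC)
c=cv2.copyMakeBorder(c,0,180,0,0,cv2.BORDER_CONSTANT)
cv2.imwrite("pics/c6.png",np.hstack([w[:,160:480],c]))
E
```

```text
[313.75387322 248.1620554 ] [0.48666807 0.12607662 0.14154824]
```

View pics/c6.png

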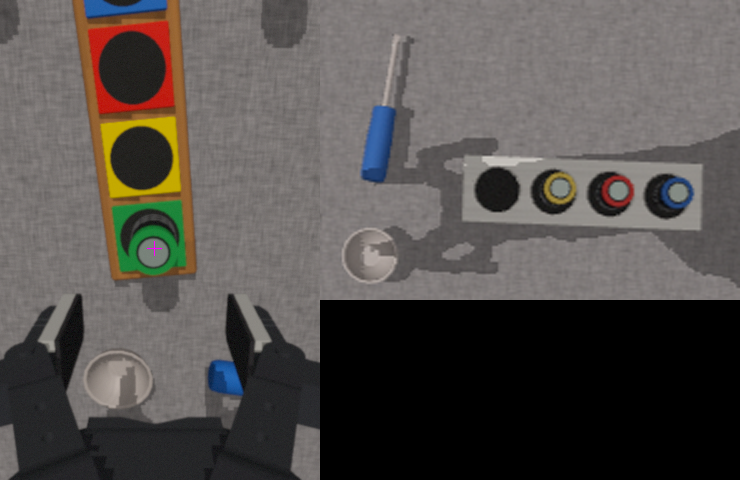

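Yellow, red and blue are seated, at crop (560,188), (618,190) and (678,192). The green lens at (153,252) is as predicted, and the driver and dish have not moved. Grasping green.

>>> {"api": "send_rows", "payload": {"plan": [[[0,0,0,0.003,-0.002,0.05,0.7],[0,0,0,0,0,0.08,0.7],[0,0,0,0,0,0.08,0.7],[0,0,0,0,0,0.08,0.7],[0,0,0,0,0,0.08,0.7],[0,0,0,0,0,0.06,0.7],[0,0,0,0,0,0.04,0.7],[0,0,0,0,0,0.025,0.7],[0,0,0,0,0,0,0.7],[0,0,0,0,0,0,0.7],[0,0,0,0,0,0,0.7]]]}}

```text
clock: 30.07
position: [0.4864, 0.1284, 0.0431]
ee_rot: [0.707, 0.707, 0.001, 0.0]
ft_force: [0.4, 0.5, 0.4]
grip_width: 0.702
grasp_force: 0.0
```

>>> {"api": "send_rows", "payload": {"plan": [[[0,0,0,0,0,0,0.5],[0,0,0,0,0,0,0.4],[0,0,0,0,0,0,0.33],[0,0,0,0,0,0,0.28],[0,0,0,0,0,0,0.25],[0,0,0,0,0,0,0.2],[0,0,0,0,0,0,0.2],[0,0,0,0,0,0,0.2],[0,0,0,0,0,0,0.2]]], "squeeze": 30}}

```text
clock: 30.82
position: [0.4863, 0.1285, 0.0431]
ee_rot: [0.707, 0.707, 0.0, -0.0]
ft_force: [-1.4, -0.4, 6.9]
grip_width: 0.343
grasp_force: 29.4
```

>>> {"api": "send_rows", "payload": {"plan": [[[0,0,0,0,0,-0.02,0.2],[0,0,0,0,0,-0.04,0.2],[0,0,0,0,0,-0.06,0.2],[0,0,0,0,0,-0.08,0.2],[0,0,0,0,0,-0.08,0.2],[0,0,0,0,0,-0.08,0.2],[0,0,0,0,0,-0.08,0.2],[0,0,0,0,0,-0.06,0.2],[0,0,0,0,0,0,0.2]]]}}

```text
clock: 31.57
position: [0.4873, 0.1287, 0.1454]
ee_rot: [0.707, 0.707, 0.002, 0.001]
ft_force: [1.5, 0.4, -0.5]
grip_width: 0.337
grasp_force: 29.7
```

>>> {"api": "send_rows", "payload": {"plan": [[[0,0,0,-0.08,0.0175,0,0.2],[0,0,0,-0.12,0.0175,0,0.2],[0,0,0,-0.13,0.0175,0,0.2],[0,0,0,-0.13,0.0175,0,0.2],[0,0,0,-0.13,0.0175,0,0.2],[0,0,0,-0.13,0.0175,0,0.2],[0,0,0,-0.13,0.0175,0,0.2],[0,0,0,-0.13,0.0175,0,0.2],[0,0,0,-0.13,0.0175,0,0.2],[0,0,0,-0.09,0.0175,0,0.2],[0,0,0,-0.04,0.0175,0,0.2],[0,0,0,0,0,0,0.2],[0,0,0,0,0,0,0.2],[0,0,0,0,0,0,0.2],[0,0,0,0,0,0,0.2]]]}}

```text
clock: 32.82
position: [0.5245, -0.1181, 0.1423]
ee_rot: [0.706, 0.708, 0.0, -0.0]
ft_force: [-0.1, 0.2, -0.7]
grip_width: 0.339
grasp_force: 29.8
```

>>> {"api": "send_rows", "payload": {"plan": [[[0,0,0,0,0,0.03,0.2],[0,0,0,0,0,0.06,0.2],[0,0,0,0,0,0.08,0.2],[0,0,0,0,0,0.08,0.2],[0,0,0,0,0,0.08,0.2],[0,0,0,0,0,0.07,0.2],[0,0,0,0,0,0.05,0.2],[0,0,0,0,0,0.03,0.2],[0,0,0,0,0,0.015,0.2],[0,0,0,0,0,0,0.2],[0,0,0,0,0,0,0.2],[0,0,0,0,0,0,0.2]]]}}

```text
clock: 33.82
position: [0.525, -0.1198, 0.0441]
ee_rot: [0.707, 0.707, 0.0, 0.0]
ft_force: [0.3, -0.6, -0.6]
grip_width: 0.342
grasp_force: 29.8
```

>>> {"api": "send_rows", "payload": {"plan": [[[0,0,0,0.002,0,0.008,0.2],[0,0,0,0,0,0.008,0.2],[0,0,0,0,0,0.007,0.2],[0,0,0,0,0,0.005,0.2],[0,0,0,0,0,0.004,0.2],[0,0,0,0,0,0.003,0.2],[0,0,0,0,0,0.003,0.2],[0,0,0,0,0,0,0.2],[0,0,0,0,0,0,0.2]]]}}

```text
clock: 34.57
position: [0.5245, -0.1194, 0.0361]
ee_rot: [0.707, 0.707, 0.0, -0.0]
ft_force: [-2.7, 0.8, 5.2]
grip_width: 0.344
grasp_force: 30.2
```

Green is down with 5 N. I release, lift and move aside to check.

>>> {"api": "send_rows", "payload": {"plan": [[[0,0,0,0,0,0,0.36],[0,0,0,0,0,0,0.4],[0,0,0,0,0,0,0.5],[0,0,0,0,0,0,0.6],[0,0,0,0,0,0,0.7],[0,0,0,0,0,0,0.7],[0,0,0,0,0,-0.03,0.7],[0,0,0,0,0,-0.05,0.7],[0,0,0,0,0,-0.08,0.7],[0,0,0,0,0,-0.1,0.7],[0,0,0,0,0,-0.1,0.7],[0,0,0,0,0,-0.1,0.7],[0,0,0,0,0,-0.1,0.7],[0,0,0,0,0,-0.05,0.7]]]}}

```text
clock: 35.73
position: [0.5255, -0.1198, 0.1611]
ee_rot: [0.707, 0.707, 0.001, 0.001]
ft_force: [0.9, 0.2, -0.2]
grip_width: 0.699
grasp_force: 0.0
```

>>> {"api": "send_rows", "payload": {"plan": [[[0,0,0,0.1,0,0,0.7],[0,0,0,0.12,0,0,0.7],[0,0,0,0.12,0,0,0.7],[0,0,0,0.12,0,0,0.7],[0,0,0,0.12,0,0,0.7],[0,0,0,0.12,0,0,0.7],[0,0,0,0.12,0,0,0.7],[0,0,0,0.12,0,0,0.7],[0,0,0,0.12,0,0,0.7],[0,0,0,0.12,0,0,0.7],[0,0,0,0.08,0,0,0.7],[0,0,0,0,0,0,0.7],[0,0,0,0,0,0,0.7],[0,0,0,0,0,0,0.7]]]}}

```text
clock: 36.9
position: [0.5245, 0.1317, 0.158]
ee_rot: [0.707, 0.707, -0.0, 0.0]
ft_force: [-0.8, -1.2, 0.4]
grip_width: 0.7
grasp_force: 0.0
```

```bash
python3 - <<'E'
from h import *
t=optics.camera("top")[:,:,::-1]
cv2.imwrite("pics/f.png",cv2.resize(t[130:280,295:510],None,fx=3.6,fy=3.6,interpolation=cv2.INTER_CUBIC))
h=cv2.cvtColor(t,cv2.COLOR_BGR2HSV)[195:255,370:500]
n,l,st,c=cv2.connectedComponentsWithStats(((h[...,1]>90)&(h[...,2]>50)).astype(np.uint8))
for i in range(1,n):
    if st[i][4]>25:
        x,y,w,hh=st[i][:4];print(onz(cam("top"),370+x+(w-1)/2,195+y+(hh-1)/2,.049),st[i])
E
```

```text
[ 0.52473442 -0.11951535  0.049     ] [ 13  20  16  16 112]
[ 0.52223262 -0.17423042  0.049     ] [ 41  21  17  17 130]
[ 0.52070867 -0.22978039  0.049     ] [ 70  22  17  17 130]
[ 0.51920224 -0.28711518  0.049     ] [100  23  17  17 115]
```

View pics/f.png

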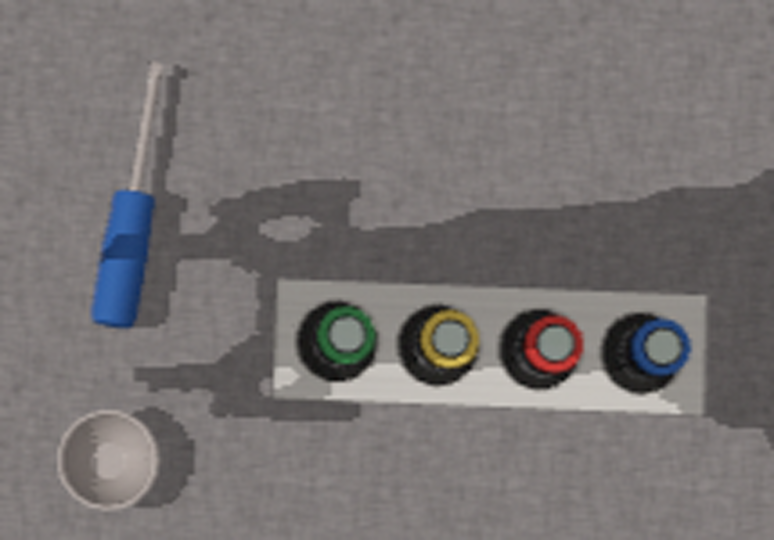

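The final view shows green (345,335), yellow (450,340), red (553,345) and blue (662,348) upright in their nests, about 1.5 mm or less from nest centres. The driver and dish have not moved.

```bash
python3 -c "from workcell import job;print(job.hand_in())"
```

```text
the job is handed in; nothing more can be done
None
```

The job is handed in: all four lens cells stand upright in the rack in reverse order (green, yellow, red, blue from left to right), each within about 1.5 mm of its nest centre in the last top view, with the screwdriver and dish left where they were; hand-in returned no verdict.

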